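# Start the mounting screw of a soldering station square

## Robot

A 7-joint arm with a two-finger parallel gripper is mounted at the origin on the work surface. World frame = base frame: x ahead of the robot, y to its left, z up, the work surface at z = 0. Lengths are in mm, angles in rad, forces in N, time in s.
With the tool pointing down it reaches from about 425 to 975 mm from the base axis. Payload 16.7 kg.
Tool frame: the origin (TCP) lies at the very end of the fingers, on their centre line; the grasp point (between the pads) lies 19 mm behind it; z points along the fingers, y is the line along which they close (so a half turn about z gives the same grasp; the last joint's range is limited). The gripper opens to 85 mm and grips with 20 to 120 N. Pads are 22 mm wide; open, the fingers measure 114 mm over their backs; the gripper's body (76 mm by 85 mm) begins 54 mm behind the grasp point. The pads swing forward as they close: fully open they stand 13 mm farther back than shut.
Start: joints at [1.054, 0.426, 0.074, 1.606, -0.034, 1.111, -0.067], TCP at [242.042, -630.073, 231.302] pointing down, gripper open.
Joint ranges: [-2.85, 2.85], [-0.5, 2.14], [-1.23, 1.37], [0.21, 2.46], [-1.02, 4.16], [0.16, 2.05], [-2.73, 2.73]. Speed limits (rad/s): [1.89, 1.89, 2.39, 2.39, 3.01, 3.01, 3.01].

## Interface

Orientations are given as a 3x3 rotation matrix whose columns are the frame's x, y, z axes.
In Python, from station import robot gives the robot as it stands. The module is installed in compiled form; this text tells all that it offers.
- The arm moves only by the tool step_arm, never from a script. Its argument "series" is a list of rows, each a list of 5 numbers: the shift along the tool's x, y, z in m, then the turn about the tool's z in rad, then the gripper's target within -1 to 1 (shut at 1, half-way at 0, fully open at -1). In form: [[tx, ty, tz, roll, grip], ...]. A call has 1 to 12 rows; each row shifts and turns the commanded pose from where the row before left it, along the tool's axes as they then stand; what a row does not reach is not made up. A row lasts 1/10 s, in which the tool goes at most 50 mm and 8.59 degrees, less where a joint would pass 70% of its speed; a pose out of reach is approached as far as the arm can. A call with a gripper value outside its range is refused whole. The fingers move at their own pace and stop on an object; "force" is the grip in N (left out, the last holds). Time passes only in rows, so rows that do not move let the fingers close. It gives the time, the measured TCP pose, the force, the opening and the grip force at its end, in the units of the state.
- robot.observe(): the state, without advancing time (a new reading comes with each control period).
- robot.capture(name): name is "side" or "top" or "wrist"; returns a dict with "image" (420x560x3 uint8, red, green, blue), "range_z" (420x560 float32, mm along the optical axis (not along the pixel's ray), 0 where there is no reading), "intrinsics" (3x3 intrinsics, pixels), "rvec" (rotation vector, rad) and "tvec" (3), from world to camera coordinates, as OpenCV has them. Camera axes: x right, y down, z forward; pixel columns grow to the right and rows downward; lengths in mm; the calibration is good to about 2 mm. A picture is of the moment at which its call begins.
- robot.job_done(): hands the job in; it is judged then, once.
The state is a dict: "time": time; "qpos": joint angles; "qvel": joint speeds; "effort": joint torques, N m; "tool_pos": TCP position; "eef_rot": TCP orientation; "force": force on the tool from outside, world axes, zero at the start; "wrist_torque": the same for the moment, N m; "width": finger opening in mm; "gripper_force": force on a finger pad.
Only numpy, scipy, OpenCV 4.12 (cv2) and the standard library are available. Lean on these libraries where they do the work, as an engineer would, in place of code of your own. Each camera call takes 0.05 s, during which the arm holds its last target. There are 200 camera calls.

## Task

Take the larger driver from the tool stand, set its socket fully and squarely over the square screw head on the soldering station's mounting ear before turning, feeling for the flats gently, then start the screw clockwise by at least 70 degrees without forcing it over to one side. Put the driver back upright in its own pocket of the stand, let go, and leave the small driver, the spool and the cup where they are.

Things in the scene. Friction and masses are not known exactly. Their poses are not given: they have to be found in the camera images.
- driver: larger of the two socket drivers, 170 mm long, 0.2 kg, upright in a pocket of the stand, socket down, leaning up to 0.08 rad. Origin: centre of the socket's mouth (its lowest point); z runs up to the handle. Steel socket body 35 mm tall, round 12 mm shaft 45 mm long, black handle 30 mm square in section, 80 to 170 mm above the mouth. x and y are normal to the flats of handle and socket alike
- driver_mouth (a point): centre of the driver's socket mouth, same frame as the driver. Socket 25.8 mm square outside, 19.8 mm square inside, 11 mm deep
- small_driver: a smaller socket driver with a 22 mm square handle, 120 mm long, in the other pocket of the stand; not to be disturbed
- stand: grey fixed block 80 x 180 x 50 mm (x, y, z) with two round pockets 42 mm wide, bevelled at the mouth, whose floor is 8 mm above the table; origin at the centre of its underside, z up
- pocket_a (a point): centre of the floor of the pocket at the stand's +y end (50 mm from its centre)
- pocket_b (a point): centre of the floor of the pocket at the stand's -y end (50 mm from its centre)
- station: soldering station, fixed: black box 130 x 120 x 76 mm whose front is 40 mm from the screw, to +x; from it a 22 mm thick aluminium ear, 60 mm wide, sticks out to -x and carries the screw. Origin on the table under the screw, z up
- mount: rubber bush in the ear, 34 mm across, 27 mm tall, holding the screw's thread; origin on the table under the screw, yaw arbitrary. It springs: pushed down, the screw sinks 1 mm per 3 N (at most 7 mm; over 16 N in all harms it); pushed sideways, the head leans about its pivot 25 mm above the table, some 3 N per mm. Over 0.1 rad of lean (2 mm at the head) crosses the thread
- head_top (a point): centre of the top of the steel screw head, 50 mm above the table at the start, z up the screw. Head 18 mm square and 9 mm tall, on it a round cone 3 mm tall (18.6 to 12 mm across); the socket is home with its mouth 11 mm below this point. This frame does not tell how the flats are turned: feel for it (rest the socket on the head with a few newtons, turn until it drops over) or see it
- screw (a joint): turn of the screw in rad, 0 at the start, growing clockwise seen from above; it cannot turn back below 0. Turning needs about 0.05 N m, more at speed (turn at 1 rad/s or less); that is more than a socket merely resting on the head with under 6 N drags along. It sinks 0.8 mm per rad
- spool: solder spool 54 mm across, 36 mm tall, 0.25 kg, standing on the bench; origin under its centre; not to be disturbed
- cup: paper cup 72 mm across, 85 mm tall, on the bench; origin under its centre; not to be disturbed

How it is judged:
By the outcome, as a careful person would: the job done as asked, in the order asked, and still so for the second after the job is handed in, with the robot touching nothing.
It also fails if it takes over 72 s, if anything falls off the work surface, if the arm or the gripper's body presses on something with over 40 N, if the wrist force passes 120 N, or if a joint passes its speed limit or range.

## Working session

There is one attempt and no reset: what is moved stays moved. The work goes in short steps, Python scripts to look and compute and a tool call to move; the robot and the scene stay as the last step left them, time stands still between calls to the robot, and variables do not carry over. Pictures are saved under pics/ and viewed, at most 10 in all, crops included, and the job is handed in when it is done.

Besides the shell and the picture viewer there is one more tool, called after "Request:" as name([rows], argument=value, ...), one row to a line, values as JSON. step_arm: Moves the arm, as the interface text tells. Its arguments: {"type":"object","properties":{"series":{"type":"array","items":{"type":"array","items":{"type":"number"}}},"force":{"type":"number"}},"required":["series"]}

```bash
mkdir -p pics; cat > h.py <<'E'
import numpy as np, cv2
from station import robot
def cap(n):
    c=robot.capture(n); R,_=cv2.Rodrigues(np.array(c['rvec'],float)); t=np.array(c['tvec'],float).ravel()
    K=np.array(c['intrinsics']); Z=c['range_z'].astype(float); v,u=np.mgrid[:420,:560]
    P=np.stack([(u-K[0,2])/K[0,0]*Z,(v-K[1,2])/K[1,1]*Z,Z],-1)
    W=(P-t)@R; W[Z<=0]=np.nan
    return c['image'],W,K,R,t
def save(n,im): cv2.imwrite('pics/'+n,im[:,:,::-1])
def st():
    s=robot.observe(); 
    for k in ('time','qpos','tool_pos','eef_rot','force','wrist_torque','width','gripper_force'): print(k,np.round(s[k],3).tolist())
E
python3 - <<'E'
from h import *
st()
ims=[]
for n in('top','side'):
    im,W,K,R,t=cap(n); np.save(n,W); ims.append(im); print(n,K[0,0],(-R.T@t).round())
save('a.png',cv2.resize(np.hstack(ims),(800,300)))
save('top.png',ims[0]);save('side.png',ims[1])
E
```

```text
time 0.0
qpos [1.054, 0.427, 0.074, 1.607, -0.034, 1.111, -0.067]
tool_pos [241.899, -629.723, 230.632]
eef_rot [[0.933, 0.359, -0.001], [0.359, -0.933, 0.001], [-0.0, -0.001, -1.0]]
force [-0.734, 0.949, -0.042]
wrist_torque [-0.003, 0.027, 0.021]
width 85.218
gripper_force 0.0
top 398.98029435292875 [411.  -3. 938.]
side 496.91633391521344 [ 396. -550.  770.]
```

View pics/top.png

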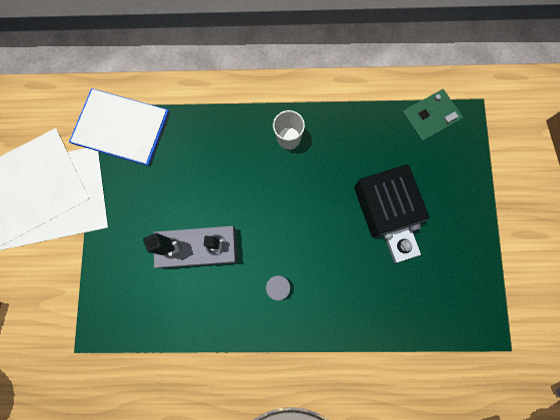

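View pics/side.png

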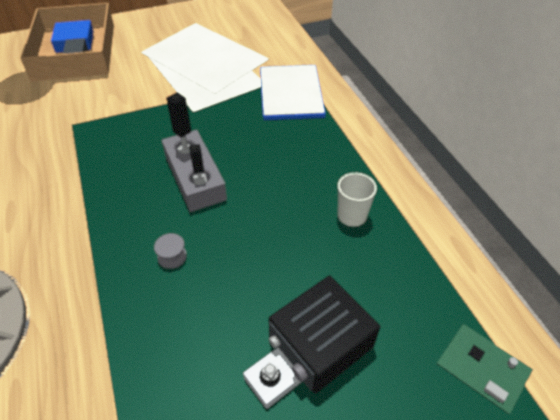

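The top view shows the larger driver in the left pocket (handle top about (157,243)), the small driver at (213,241), the stand around (195,247), the spool at (278,288), the cup at (289,130) and the screw head at (404,245). The side view agrees. Next I measure these from depth.

```bash
python3 - <<'E'
from h import *
T=np.load('top.npy');S=np.load('side.npy')
A=np.vstack([T[np.isfinite(T[...,2])],S[np.isfinite(S[...,2])]]); 
def cl(x0,x1,y0,y1,z0,z1,P=A):
    return P[(P[:,0]>x0)&(P[:,0]<x1)&(P[:,1]>y0)&(P[:,1]<y1)&(P[:,2]>z0)&(P[:,2]<z1)]
def rep(n,p):
    print(n,len(p)); 
    if len(p)>3:
        print(' med',np.median(p,0).round(1),'min',np.percentile(p,3,0).round(1),'max',np.percentile(p,97,0).round(1)); 
        r=cv2.minAreaRect(p[:,:2].astype(np.float32)); print(' rect',np.round(r[0],1),np.round(r[1],1),round(r[2],1))
def at(u,v): return T[v,u].round(1)
print(at(157,243),at(195,247),at(213,241),at(404,245),at(278,288),at(289,130),at(415,258))
sx,sy=T[247,195,:2]
for n,W in(('top',T),('side',S)):
    P=W[np.isfinite(W[...,2])]
    print(n)
    rep('stand top',cl(sx-90,sx+90,sy-130,sy+130,44,55,P))
    for z0,z1 in((85,105),(105,120),(120,140),(140,160),(160,172),(172,190)): rep(f'drv{z0}',cl(sx-80,sx+80,sy-10,sy+140,z0,z1,P))
    rep('small',cl(sx-80,sx+80,sy-120,sy-5,90,140,P))
    hx,hy=T[245,404,:2]
    rep('head',cl(hx-25,hx+25,hy-25,hy+25,45,56,P))
    rep('ear',cl(hx-40,hx+20,hy-50,hy+50,18,26,P))
    rep('box',cl(hx-20,hx+220,hy-120,hy+120,68,85,P))
    rep('cup',cl(T[130,289,0]-60,T[130,289,0]+60,-80,60,75,95,P))
    rep('spool',cl(T[288,278,0]-50,T[288,278,0]+50,T[288,278,1]-50,T[288,278,1]+50,30,42,P))
E
```

```text
[488.8 254.2 175.9] [492.1 211.   48.6] [496.7 155.3 127.8] [ 492.  -254.3   47. ] [400.5  26.   34.2] [783.7  -2.8   2.4] [ 465.7 -289.9    3. ]
top
stand top 2096
 med [489.7 208.4  49.6] min [454.8 127.6  46. ] max [534.2 294.   52.5]
 rect [494.9 214.2] [ 80.5 180.4] 3.7
drv85 38
 med [486.1 252.2  97.7] min [473.8 245.5  89.7] max [507.7 267.9 104.5]
 rect [488.6 254. ] [19.1 38.4] 70.7
drv105 42
 med [484.8 251.9 111.3] min [473.2 245.3 105.2] max [508.2 267.7 119.2]
 rect [487.5 254.4] [19.2 39.2] 68.0
drv120 62
 med [486.3 251.5 130.4] min [473.  245.4 120.9] max [507.5 268.2 138.7]
 rect [487.3 254.7] [19.1 39.2] 67.8
drv140 65
 med [485.5 251.5 150.3] min [473.8 245.1 141.3] max [507.1 267.  159.6]
 rect [488.7 253.6] [19.4 38.4] 72.2
drv160 43
 med [485.9 252.9 165.8] min [473.2 245.2 160.3] max [508.  268.  171.7]
 rect [487.4 253.6] [19.5 39. ] 69.0
drv172 242
 med [490.7 262.5 177.7] min [475.5 248.  173.9] max [506.1 277.7 180.4]
 rect [491.2 263.9] [30.2 30. ] 22.9
small 154
 med [496.6 160.7 126.8] min [486.7 152.8  94.2] max [507.2 173.9 130.6]
 rect [497.6 163.9] [
[... 1560 characters left out ...]
[508.8 169.4 129.8]
 rect [498.9 161.5] [24.8 22.2] 82.1
head 159
 med [ 494.3 -263.4   48.3] min [ 484.9 -272.8   45.7] max [ 514.1 -231.7   51.5]
 rect [ 504.5 -252.7] [49.5 20.5] 44.7
ear 905
 med [ 482.7 -269.6   21.8] min [ 462.8 -295.2   19.2] max [ 510.8 -233.3   25.2]
 rect [ 492.2 -263.6] [56.4 61.5] 15.5
box 6187
 med [ 590.1 -238.9   75.7] min [ 528.7 -295.7   71.2] max [ 656.8 -176.3   78. ]
 rect [ 593.6 -233.2] [132.3 119.3] 16.9
cup 359
 med [767.   -1.5  81.8] min [731.  -38.6  75.4] max [798.5  29.8  86.3]
 rect [766.1  -3.9] [72.  70.4] 34.1
spool 579
 med [403.4  23.1  35.4] min [ 3.803e+02 -3.000e-01  3.240e+01] max [426.4  48.2  37.8]
 rect [403.3  24.5] [52.2 54.1] 12.6
```

Request:
step_arm([
  [0.03,-0.021,-0.004,0,-1],
  [0.03,-0.021,-0.004,0,-1],
  [0.03,-0.021,-0.004,0,-1],
  [0.03,-0.021,-0.004,0,-1],
  [0.03,-0.021,-0.004,0,-1],
  [0.03,-0.021,-0.004,0,-1],
  [0.03,-0.021,-0.004,0,-1],
  [0.03,-0.021,-0.004,0,-1],
  [0.03,-0.021,-0.004,0,-1],
  [0.03,-0.021,-0.004,0,-1],
  [0.03,-0.021,-0.004,0,-1],
  [0.0,0,0,0,-1],
])

```text
time: 1.3
tool_pos: [470.2, -291.5, 275.7]
eef_rot: [[0.931, 0.365, 0.001], [0.365, -0.931, 0.001], [0.002, -0.001, -1.0]]
force: [-0.1, -0.3, -0.8]
width: 85.2
gripper_force: 0.0
```

```bash
python3 - <<'E'
from h import *
st()
im,W,K,R,t=cap('wrist'); np.save('w1',W); save('w1.png',im); print(K[0,0],(-R.T@t).round())
p=R@np.array([494,-262,50.])+t; print((K@p)[:2]/p[2])
E
```

```text
time 1.3
qpos [0.552, 0.194, -0.129, 1.822, 0.026, 1.126, -0.784]
tool_pos [470.174, -291.549, 275.689]
eef_rot [[0.931, 0.365, 0.001], [0.365, -0.931, 0.001], [0.002, -0.001, -1.0]]
force [-0.091, -0.35, -0.808]
wrist_torque [-0.02, 0.015, -0.015]
width 85.157
gripper_force 0.0
330.5261152845469 [ 533. -268.  419.]
[262.04738695 153.504482  ]
```

View pics/w1.png

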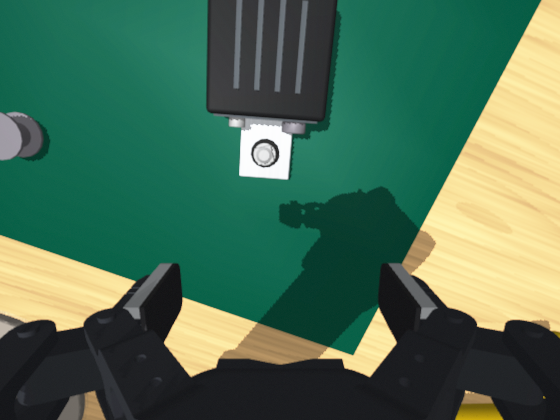

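The screw head is at (264,153), against a prediction of (262,153.5), so the calibration agrees. I'll zoom in on the flats.

```bash
python3 - <<'E'
from h import *
im=cv2.imread('pics/w1.png'); c=cv2.resize(im[133:173,244:284],None,fx=14,fy=14,interpolation=cv2.INTER_CUBIC); cv2.imwrite('pics/w1c.png',c)
W=np.load('w1.npy')
P=W[133:173,244:284].reshape(-1,3); 
for a,b in((36,44),(44,48),(48,53)):
    q=P[(P[:,2]>a)&(P[:,2]<b)&(np.hypot(P[:,0]-494,P[:,1]+262)<18)]; print(a,len(q),q.mean(0).round(1),np.round(cv2.minAreaRect(q[:,:2].astype(np.float32))[0],1),cv2.minAreaRect(q[:,:2].astype(np.float32))[1:])
E
```

```text
36 117 [ 495.8 -263.8   38.1] [ 493.9 -263.7] ((24.27528190612793, 24.2002010345459), 84.99788665771484)
44 95 [ 493.9 -263.    47. ] [ 493.6 -263.3] ((18.134658813476562, 18.25890350341797), 33.897377014160156)
48 172 [ 494.  -263.6   49.6] [ 493.6 -263.4] ((15.880631446838379, 16.86367416381836), 35.395721435546875)
```

View pics/w1c.png

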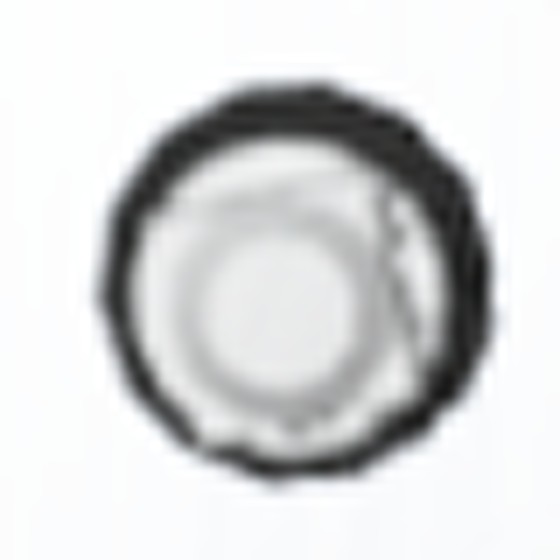

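The crop shows the head's top edge rising about 8-10° to the right, which puts the flats at a world yaw of about 31-33°. Depth gives 31-35°. The head centre is near (494,-263). The driver's flats sit at about 23°, so I'll grip it at tool yaw about 113°, which leaves room for clockwise turning.

Request:
step_arm([
  [0.015,-0.034,0,0,-1],
  [0.015,-0.034,0,0,-1],
  [0.015,-0.034,0,0,-1],
  [0.015,-0.034,0,0,-1],
  [0.015,-0.034,0,0,-1],
  [0.015,-0.034,0,0,-1],
  [0.015,-0.034,0,0,-1],
  [0.015,-0.034,0,0,-1],
  [0.015,-0.034,0,0,-1],
  [0.015,-0.034,0,0,-1],
  [0.015,-0.034,0,0,-1],
  [0.015,-0.034,0,0,-1],
])

```text
time: 2.55
tool_pos: [489.1, 149.6, 275.2]
eef_rot: [[0.934, 0.357, -0.0], [0.357, -0.934, -0.0], [-0.0, 0.0, -1.0]]
force: [1.8, -0.9, 0.4]
width: 85.4
gripper_force: 0.0
```

Request:
step_arm([
  [0.014,-0.033,0,0,-1],
  [0.014,-0.033,0,0,-1],
  [0.014,-0.033,0,0,-1],
  [0,0,0,-0.145,-1],
  [0,0,0,-0.145,-1],
  [0,0,0,-0.145,-1],
  [0,0,0,-0.145,-1],
  [0,0,0,-0.145,-1],
  [0,0,0,-0.145,-1],
  [0,0,0,-0.145,-1],
  [0,0,0,-0.145,-1],
  [0,0,0,-0.145,-1],
])

```text
time: 3.75
tool_pos: [493.1, 255.5, 275.0]
eef_rot: [[-0.105, 0.994, -0.0], [0.994, 0.105, -0.001], [-0.001, -0.001, -1.0]]
force: [-0.0, 0.2, 0.7]
width: 85.2
gripper_force: 0.0
```

Request:
step_arm([
  [0,0,0,-0.145,-1],
  [0,0,0,-0.145,-1],
  [0,0,0,0,-1],
])

```text
time: 4.05
tool_pos: [493.1, 255.6, 274.9]
eef_rot: [[-0.382, 0.924, -0.001], [0.924, 0.382, -0.0], [-0.0, -0.001, -1.0]]
force: [0.1, -0.1, -1.0]
width: 85.3
gripper_force: 0.0
```

```bash
python3 - <<'E'
from h import *
st()
im,W,K,R,t=cap('wrist'); save('w2.png',im)
P=W[np.isfinite(W[...,2])]
q=P[(P[:,2]>172)&(P[:,2]<190)&(abs(P[:,0]-492)<40)&(abs(P[:,1]-263)<40)]
print(len(q),np.median(q,0).round(1),cv2.minAreaRect(q[:,:2].astype(np.float32)))
A=np.c_[q[:,:2],np.ones(len(q))]; print('top plane',np.linalg.lstsq(A,q[:,2],rcond=None)[0])
E
```

```text
time 4.05
qpos [0.069, 0.28, -0.79, 1.787, 0.215, 1.164, -0.396]
tool_pos [493.138, 255.586, 274.923]
eef_rot [[-0.382, 0.924, -0.001], [0.924, 0.382, -0.0], [-0.0, -0.001, -1.0]]
force [0.101, -0.065, -0.961]
wrist_torque [-0.019, -0.039, -0.009]
width 85.32
gripper_force 0.0
1541 [490.5 263.3 178.1] ((490.794677734375, 262.17144775390625), (29.994892120361328, 29.730274200439453), 23.895160675048828)
top plane [ 8.57446811e-03 -2.96282721e-02  1.81673374e+02]
```

View pics/w2.png

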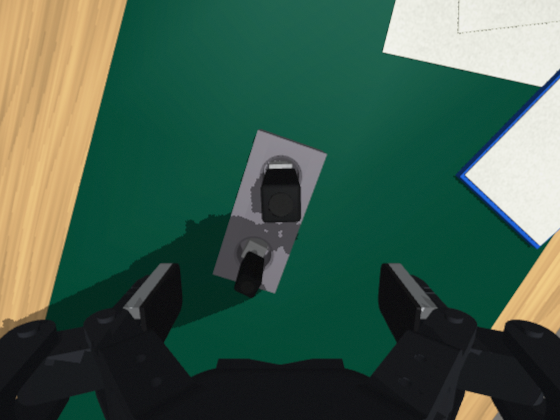

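The larger driver's top is at about (281,207), with the small driver at (250,275). The fingers straddle the right area. The driver may be leaning, so I'll check that before choosing the grip axis.

```bash
cat >> h.py <<'E'
def lean(W,c,yaw,zlo,zhi,ztop):
    """fit planes to handle side faces (normal dir yaw+k*90); c approx centre"""
    P=W[np.isfinite(W[...,2])]
    for k in range(4):
        a=np.radians(yaw+90*k); n=np.array([np.cos(a),np.sin(a)]); s=np.array([-n[1],n[0]])
        d=P[:,:2]-c; u=d@n; v=d@s
        q=(abs(u-15)<7)&(abs(v)<13)&(P[:,2]>zlo)&(P[:,2]<zhi)
        if q.sum()<60: continue
        A=np.c_[v[q],P[q,2]-ztop,np.ones(q.sum())]; m=np.ones(len(A),bool)
        for _ in range(4):
            x=np.linalg.lstsq(A[m],u[q][m],rcond=None)[0]; r=u[q]-A@x; m=abs(r)<max(1,2*r[m].std())
        print('face',round(yaw+90*k),'n',m.sum(),'off at top',x[2].round(2),'lean',x[1].round(4),'twist',x[0].round(3),'rms',r[m].std().round(2))
E
python3 - <<'E'
from h import *
for n in('top','side','wrist'):
    W=cap(n)[1]; print(n); lean(W,np.array([491,262.5]),23.5,92,174,178)
E
```

```text
top
face 204 n 114 off at top 13.83 lean -0.0004 twist -0.014 rms 0.33
face 294 n 126 off at top 13.76 lean 0.0015 twist -0.001 rms 0.34
side
face 204 n 178 off at top 13.19 lean -0.002 twist 0.005 rms 0.48
face 294 n 344 off at top 15.43 lean 0.0021 twist 0.008 rms 1.03
wrist
face 114 n 464 off at top 14.4 lean -0.0026 twist -0.006 rms 0.13
```

The driver is upright within 0.003 rad and centred at about (491,262). Now I descend and grip.

Request:
step_arm([
  [0.007,0.0005,0.03,-0.016,-1],
  [0,0,0.03,0,-1],
  [0,0,0.03,0,-1],
  [0,0,0.027,0,-1],
  [0,0,0.02,0,-1],
  [0,0,0.01,0,-1],
  [0,0,0,0,-1],
], force=60)

```text
time: 4.95
tool_pos: [490.0, 263.2, 127.5]
eef_rot: [[-0.395, 0.919, -0.002], [0.919, 0.395, -0.001], [0.0, -0.002, -1.0]]
force: [0.1, -0.6, 0.7]
width: 85.3
gripper_force: 0.0
```

Request:
step_arm([
  [0,0,0,0,1],
  [0,0,0,0,1],
  [0,0,0,0,1],
  [0,0,0,0,1],
  [0,0,0,0,1],
  [0,0,0,0,1],
  [0,0,0,0,1],
  [0,0,0,0,1],
])

```text
time: 5.75
tool_pos: [490.8, 263.7, 129.1]
eef_rot: [[-0.396, 0.918, 0.001], [0.918, 0.396, 0.0], [-0.0, 0.001, -1.0]]
force: [-1.1, -1.6, 7.8]
width: 29.5
gripper_force: 58.9
```

```bash
python3 -c "
from h import *
st()"
```

```text
time 5.75
qpos [-0.022, 0.445, -0.73, 1.932, 0.375, 0.903, -0.533]
tool_pos [490.815, 263.655, 129.142]
eef_rot [[-0.396, 0.918, 0.001], [0.918, 0.396, 0.0], [-0.0, 0.001, -1.0]]
force [-1.146, -1.561, 7.839]
wrist_torque [-0.315, 0.436, -0.002]
width 29.508
gripper_force 58.9
```

Gripped. Lifting straight up, well above the small driver, then checking the driver's pose in the hand.

Request:
step_arm([
  [0,0,-0.01,0,1],
  [0,0,-0.02,0,1],
  [0,0,-0.025,0,1],
  [0,0,-0.03,0,1],
  [0,0,-0.03,0,1],
  [0,0,-0.025,0,1],
  [0,0,-0.015,0,1],
  [0,0,0,0,1],
  [0,0,0,0,1],
])

```text
time: 6.65
tool_pos: [490.3, 263.1, 282.6]
eef_rot: [[-0.396, 0.918, -0.0], [0.918, 0.396, -0.0], [-0.0, -0.001, -1.0]]
force: [0.3, -0.3, -3.1]
width: 29.5
gripper_force: 59.9
```

```bash
python3 - <<'E'
from h import *
st(); ims=[]
s=robot.observe(); c=np.array(s['tool_pos'])
for n in('top','side'):
    im,W,K,R,t=cap(n); np.save(n+'g',W); print(n); lean(W,c[:2],23.4,c[2]-45,c[2]-5,c[2])
    P=W[np.isfinite(W[...,2])]; z0=c[2]-121
    for a,b in((0,33),(38,78)):
        q=P[(np.hypot(P[:,0]-c[0],P[:,1]-c[1])<22)&(P[:,2]>z0+a)&(P[:,2]<z0+b)]; print(a,len(q),q[:,2].min().round(1) if len(q) else 0, np.median(q,0).round(1) if len(q) else 0)
    p=R@c+t; u=(K@p)[:2]/p[2]; u=np.clip(u,[60,75],[500,345]).astype(int); ims.append(cv2.resize(im[u[1]-75:u[1]+75,u[0]-60:u[0]+60],(400,500)))
save('g.png',np.hstack(ims))
E
```

```text
time 6.65
qpos [0.063, 0.277, -0.801, 1.775, 0.214, 1.18, -0.394]
tool_pos [490.268, 263.103, 282.624]
eef_rot [[-0.396, 0.918, -0.0], [0.918, 0.396, -0.0], [-0.0, -0.001, -1.0]]
force [0.293, -0.288, -3.137]
wrist_torque [-0.026, 0.011, 0.017]
width 29.481
gripper_force 59.896
top
face 293 n 86 off at top 14.9 lean 0.005 twist -0.0 rms 0.32
0 123 161.8 [485.4 254.1 179.5]
38 8 200.9 [491.  258.5 203.4]
side
face 203 n 109 off at top 13.41 lean -0.0 twist -0.005 rms 0.69
face 293 n 194 off at top 16.37 lean 0.0098 twist -0.012 rms 0.92
0 265 161.7 [490.3 252.1 179.1]
38 97 199.7 [491.5 257.7 216.7]
```

View pics/g.png

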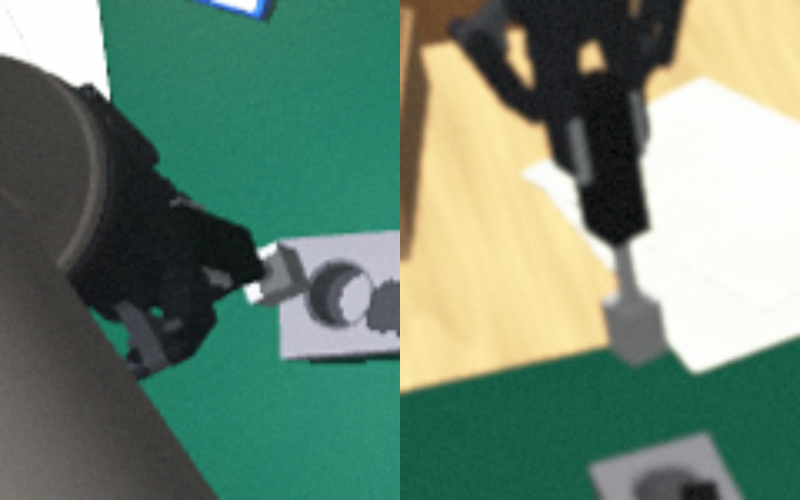

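The driver hangs straight in the fingers: the socket shows in both crops and the far face leans 0.01 rad or less. Next I travel to the screw and roll to about 32°.

Request:
step_arm([
  [-0.016,-0.0068,0,0,1],
  [-0.0323,-0.0137,0,0,1],
  [-0.0323,-0.0137,0,0,1],
  [-0.0323,-0.0137,0,0,1],
  [-0.0323,-0.0137,0,0,1],
  [-0.0323,-0.0137,0,0,1],
  [-0.0323,-0.0137,0,0,1],
  [-0.0323,-0.0137,0,0,1],
  [-0.0323,-0.0137,0,0,1],
  [-0.0323,-0.0137,0,0,1],
  [-0.0323,-0.0137,0,0,1],
  [-0.0323,-0.0137,0,0,1],
])

```text
time: 7.95
tool_pos: [492.2, -141.2, 282.2]
eef_rot: [[-0.396, 0.918, -0.002], [0.918, 0.396, 0.001], [0.001, -0.001, -1.0]]
force: [0.4, -0.0, -2.0]
width: 29.3
gripper_force: 59.6
```

Request:
step_arm([
  [-0.0323,-0.0137,0,0,1],
  [-0.0323,-0.0137,0,0,1],
  [-0.0323,-0.0137,0,0,1],
  [-0.016,-0.0068,0,0,1],
  [0,0,-0.0,-0.075,1],
  [0,0,0.02,-0.075,1],
  [0,0,0.03,0,1],
  [0,0,0.03,0,1],
  [0,0,0.01,0,1],
  [0,0,0,0,1],
  [0,0,0,0,1],
])

```text
time: 9.05
tool_pos: [494.1, -262.4, 194.1]
eef_rot: [[-0.529, 0.849, 0.001], [0.849, 0.529, -0.0], [-0.0, 0.0, -1.0]]
force: [0.4, 0.2, -1.2]
width: 29.3
gripper_force: 59.6
```

```bash
cat >> h.py <<'E'
from scipy.optimize import least_squares
def sqfit(W,c,half,yaw,z0,z1):
    """fit square prism (side faces) centre in xy, and yaw, to points in the height band"""
    P=W[np.isfinite(W[...,2])]; q=P[(np.hypot(P[:,0]-c[0],P[:,1]-c[1])<half*1.42+6)&(P[:,2]>z0)&(P[:,2]<z1)]
    def f(x):
        a=x[2]; d=q[:,:2]-x[:2]; u=np.c_[d[:,0]*np.cos(a)+d[:,1]*np.sin(a),-d[:,0]*np.sin(a)+d[:,1]*np.cos(a)]
        return abs(u).max(1)-half
    r=least_squares(f,[c[0],c[1],np.radians(yaw)],loss='soft_l1',f_scale=.5)
    print('sq n',len(q),r.x[:2].round(2),'yaw',np.degrees(r.x[2]).round(1),'res',np.median(abs(f(r.x))).round(2)); return r.x
E
python3 - <<'E'
from h import *
st(); ims=[]
s=robot.observe(); c=np.array(s['tool_pos']); zm=c[2]-121
for n in('top','side','wrist'):
    im,W,K,R,t=cap(n); np.save(n+'s',W); print(n)
    if n=='side': save('side_s.png',im)
    for a,b in((3,16),(16,31),(84,100)):
        sqfit(W,c,12.9 if a<80 else 15,32,zm+a,zm+b)
    print(' hd'); P=W[np.isfinite(W[...,2])]; q=P[(np.hypot(P[:,0]-494,P[:,1]+262)<14)&(P[:,2]>45.5)&(P[:,2]<54)]; print(len(q), np.median(q,0).round(1) if len(q) else 0)
    q=P[(np.hypot(P[:,0]-494,P[:,1]+262)<35)&(P[:,2]>18)&(P[:,2]<26)]
E
```

```text
time 9.05
qpos [0.771, 0.314, -0.478, 1.882, 0.171, 0.985, 0.775]
tool_pos [494.065, -262.43, 194.128]
eef_rot [[-0.529, 0.849, 0.001], [0.849, 0.529, -0.0], [-0.0, 0.0, -1.0]]
force [0.376, 0.216, -1.189]
wrist_torque [0.006, -0.077, -0.029]
width 29.251
gripper_force 59.561
top
sq n 27 [ 494.77 -261.74] yaw 32.3 res 0.27
sq n 32 [ 494.82 -261.69] yaw 31.6 res 0.3
sq n 44 [ 494.84 -261.8 ] yaw 32.1 res 0.27
 hd
12 [ 488.6 -256.3   47.2]
side
sq n 90 [ 496.08 -263.  ] yaw 32.5 res 0.19
sq n 114 [ 496.08 -263.02] yaw 32.2 res 0.29
sq n 155 [ 496.1  -262.74] yaw 32.5 res 0.28
 hd
60 [ 489.7 -267.9   48. ]
wrist
sq n 109 [ 494.59 -264.34] yaw 32.5 res 0.12
sq n 164 [ 494.51 -264.41] yaw 32.4 res 0.1
sq n 452 [ 494.94 -264.29] yaw 32.5 res 0.15
 hd
70 [ 488.8 -257.    47.2]
```

View pics/side_s.png

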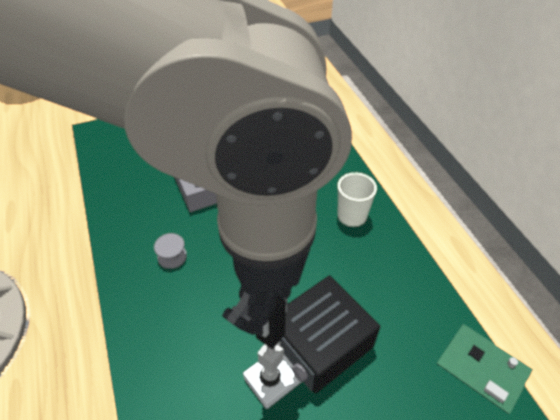

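The side view shows the socket just above the head, around (270,355), with the driver square at yaw 32.4°. Next I compare head and socket centres camera by camera so the calibration bias cancels.

```bash
python3 - <<'E'
from h import *
for n in('top','side','w1','tops','sides','wrists'):
    W=np.load(n+'.npy'); print(n); 
    for y in(20,35,50): sqfit(W,(494,-262.5),9,y,38.5,46.5)
    P=W[np.isfinite(W[...,2])]; q=P[(np.hypot(P[:,0]-494,P[:,1]+262.5)<14)&(P[:,2]>49)&(P[:,2]<53)]
    if len(q)>8: print(' cone top',len(q),cv2.minEnclosingCircle(q[:,:2].astype(np.float32)),q[:,2].mean())
E
```

```text
top
sq n 29 [ 493.59 -261.12] yaw 32.0 res 0.61
sq n 29 [ 493.59 -261.12] yaw 32.0 res 0.61
sq n 29 [ 493.59 -261.12] yaw 32.0 res 0.61
 cone top 20 ((491.9657287597656, -260.4459533691406), 8.58414077758789) 50.49013375657581
side
sq n 64 [ 494.39 -263.07] yaw 30.6 res 0.53
sq n 64 [ 494.39 -263.07] yaw 30.6 res 0.53
sq n 64 [ 494.32 -263.04] yaw 31.4 res 0.58
 cone top 62 ((494.5608215332031, -262.86126708984375), 8.863750457763672) 50.16603446902018
w1
sq n 45 [ 493.51 -263.33] yaw 21.6 res 0.98
sq n 45 [ 493.57 -263.73] yaw 34.6 res 0.61
sq n 45 [ 493.63 -263.76] yaw 35.4 res 0.68
 cone top 115 ((494.1085510253906, -264.1451416015625), 7.943115234375) 50.06511420959937
tops
sq n 19 [ 495.24 -261.03] yaw 32.9 res 0.48
sq n 19 [ 494.73 -261.26] yaw 35.7 res 0.5
sq n 19 [ 494.73 -261.26] yaw 35.7 res 0.5
sides
sq n 54 [ 494.54 -263.  ] yaw 33.2 res 0.37
sq n 54 [ 494.54 -263.  ] yaw 33.2 res 0.37
sq n 54 [ 494.54 -263.  ] yaw 33.2 res 0.37
 cone top 17 ((492.1772155761719, -265.14886474609375), 10.405567169189453) 50.12344605230303
wrists
sq n 64 [ 492.87 -263.69] yaw 33.7 res 0.33
sq n 64 [ 492.87 -263.69] yaw 33.7 res 0.33
sq n 64 [ 492.87 -263.69] yaw 33.7 res 0.33
```

The offset is about (-1.5,+0.4) mm, and the head yaw of about 32.5° matches the socket. I correct, descend to just above, then go in gently.

Request:
step_arm([
  [0.0011,-0.0011,0,0,1],
  [0,0,0.01,0,1],
  [0,0,0.01,0,1],
  [0,0,0.002,0,1],
  [0,0,0.001,0,1],
  [0,0,0.0005,0,1],
])

```text
time: 9.8
tool_pos: [492.1, -262.1, 169.7]
eef_rot: [[-0.529, 0.849, -0.0], [0.849, 0.529, 0.0], [0.0, 0.0, -1.0]]
force: [1.3, 0.0, -1.8]
width: 29.5
gripper_force: 59.7
```

Request:
step_arm([
  [0,0,0.0005,0,1],
  [0,0,0.0005,0,1],
  [0,0,0.0005,0,1],
  [0,0,0.0005,0,1],
  [0,0,0,0,1],
])

```text
time: 10.3
tool_pos: [492.0, -262.1, 167.8]
eef_rot: [[-0.529, 0.849, -0.0], [0.849, 0.529, 0.0], [0.0, 0.0, -1.0]]
force: [0.1, -0.1, -3.2]
width: 29.6
gripper_force: 59.7
```

```bash
python3 -c "
from h import *
st()"
```

```text
time 10.3
qpos [0.764, 0.341, -0.472, 1.911, 0.19, 0.933, 0.759]
tool_pos [491.994, -262.135, 167.806]
eef_rot [[-0.529, 0.849, -0.0], [0.849, 0.529, 0.0], [0.0, 0.0, -1.0]]
force [0.053, -0.137, -3.21]
wrist_torque [-0.042, 0.015, 0.022]
width 29.599
gripper_force 59.724
```

Request:
step_arm([
  [0,0,0.0005,0,1],
  [0,0,0.0005,0,1],
  [0,0,0.0005,0,1],
  [0,0,0.0005,0,1],
  [0,0,0,0,1],
])

```text
time: 10.8
tool_pos: [492.0, -262.1, 165.7]
eef_rot: [[-0.529, 0.849, -0.0], [0.849, 0.529, 0.0], [0.0, -0.0, -1.0]]
force: [0.6, -0.3, -2.0]
width: 29.5
gripper_force: 59.7
```

```bash
python3 - <<'E'
from h import *
st()
W=cap('side')[1]; c=robot.observe()['tool_pos']; sqfit(W,(495.5,-263),12.9,32,55,78); sqfit(W,(494,-263),9,32,40,46)
W=cap('wrist')[1]; sqfit(W,(494,-263),12.9,32,55,78)
E
```

```text
time 10.8
qpos [0.763, 0.344, -0.471, 1.912, 0.192, 0.93, 0.757]
tool_pos [491.971, -262.129, 165.743]
eef_rot [[-0.529, 0.849, -0.0], [0.849, 0.529, 0.0], [0.0, -0.0, -1.0]]
force [0.617, -0.259, -2.042]
wrist_torque [0.054, 0.008, 0.016]
width 29.538
gripper_force 59.724
sq n 177 [ 493.64 -262.42] yaw 32.7 res 0.24
sq n 8 [ 494.15 -266.53] yaw -55.1 res 0.45
sq n 230 [ 491.91 -263.83] yaw 32.4 res 0.1
```

No contact force with the mouth about 2 mm past the cone base, so it is going over the flats. I'll recentre slightly and carry on down.

Request:
step_arm([
  [-0.0006,0.0003,0,0,1],
  [0,0,0.0005,0,1],
  [0,0,0.0005,0,1],
  [0,0,0.0005,0,1],
  [0,0,0.0005,0,1],
  [0,0,0.0005,0,1],
  [0,0,0,0,1],
])

```text
time: 11.6
tool_pos: [492.5, -262.5, 163.2]
eef_rot: [[-0.529, 0.849, -0.0], [0.849, 0.529, 0.0], [0.0, -0.0, -1.0]]
force: [1.0, -0.4, -2.4]
width: 29.2
gripper_force: 59.7
```

Request:
step_arm([
  [0,0,0.0005,0,1],
  [0,0,0.0005,0,1],
  [0,0,0.0005,0,1],
  [0,0,0,0,1],
])

```text
time: 12.0
tool_pos: [492.5, -262.5, 161.7]
eef_rot: [[-0.529, 0.849, -0.0], [0.849, 0.529, 0.0], [0.0, -0.0, -1.0]]
force: [-0.2, 1.1, -2.2]
width: 29.4
gripper_force: 59.7
```

Request:
step_arm([
  [0,0,0.0005,0,1],
  [0,0,0.0005,0,1],
  [0,0,0,0,1],
  [0,0,0,0,1],
])

```text
time: 12.4
tool_pos: [492.6, -262.5, 160.8]
eef_rot: [[-0.529, 0.849, -0.0], [0.849, 0.529, 0.0], [0.0, 0.0, -1.0]]
force: [0.1, -1.6, -1.5]
width: 29.1
gripper_force: 59.7
```

```bash
python3 - <<'E'
from h import *
st()
W=cap('side')[1]; sqfit(W,(495.5,-263),12.9,32,50,70)
E
```

```text
time 12.4
qpos [0.761, 0.351, -0.469, 1.915, 0.196, 0.92, 0.754]
tool_pos [492.581, -262.518, 160.798]
eef_rot [[-0.529, 0.849, -0.0], [0.849, 0.529, 0.0], [0.0, 0.0, -1.0]]
force [0.068, -1.65, -1.501]
wrist_torque [0.027, -0.05, 0.035]
width 29.149
gripper_force 59.724
sq n 135 [ 494.26 -262.9 ] yaw 32.6 res 0.24
```

Request:
step_arm([
  [0,0,0.0005,0,1],
  [0,0,0.0005,0,1],
  [0,0,0,0,1],
])

```text
time: 12.75
tool_pos: [492.6, -262.5, 159.8]
eef_rot: [[-0.529, 0.849, 0.0], [0.849, 0.529, 0.0], [-0.0, 0.0, -1.0]]
force: [-0.3, -0.2, -1.4]
width: 29.3
gripper_force: 59.7
```

Request:
step_arm([
  [0,0,0.0005,0,1],
  [0,0,0,0,1],
  [0,0,0,0,1],
])

```text
time: 13.05
tool_pos: [492.7, -262.5, 159.4]
eef_rot: [[-0.529, 0.849, 0.0], [0.849, 0.529, -0.0], [-0.0, 0.0, -1.0]]
force: [0.1, -0.8, 0.4]
width: 29.2
gripper_force: 59.8
```

Request:
step_arm([
  [0,0,0.0005,0,1],
  [0,0,0,0,1],
  [0,0,0,0,1],
])

```text
time: 13.35
tool_pos: [492.7, -262.5, 158.9]
eef_rot: [[-0.529, 0.849, 0.0], [0.849, 0.529, -0.0], [-0.0, 0.0, -1.0]]
force: [0.1, -0.1, 1.5]
width: 29.5
gripper_force: 60.0
```

Contact is felt at home depth, about 3 N with the mouth about 11 mm below the original head top, so the socket is fully seated. I start turning clockwise in stages, following the sink.

Request:
step_arm([
  [0,0,0,0.03,1],
  [0,0,0,0.05,1],
  [0,0,0,0.06,1],
  [0,0,0.0001,0.06,1],
  [0,0,0,0.06,1],
  [0,0,0.0001,0.06,1],
  [0,0,0,0,1],
])

```text
time: 14.05
tool_pos: [492.8, -262.4, 158.8]
eef_rot: [[-0.233, 0.973, 0.0], [0.973, 0.233, -0.0], [-0.0, 0.0, -1.0]]
force: [-0.1, -0.3, 1.3]
width: 29.3
gripper_force: 60.2
```

```bash
cat > m.py <<'E'
from h import *
st()
s=robot.observe(); y=np.degrees(np.arctan2(s['eef_rot'][1][0],s['eef_rot'][0][0]))-90
for n in('side','wrist','top'):
    W=cap(n)[1]; c=(494.3,-263)
    print(n,y%90); sqfit(W,c,12.9,y,48,66); sqfit(W,c,15,y,122,136)
E
python3 m.py
```

```text
time 14.05
qpos [0.709, 0.344, -0.406, 1.92, 0.17, 0.91, 0.455]
tool_pos [492.807, -262.404, 158.751]
eef_rot [[-0.233, 0.973, 0.0], [0.973, 0.233, -0.0], [-0.0, 0.0, -1.0]]
force [-0.128, -0.337, 1.338]
wrist_torque [0.166, -0.208, -0.003]
width 29.26
gripper_force 60.24
side 13.44940304019238
sq n 121 [ 494.29 -262.7 ] yaw 14.3 res 0.24
sq n 116 [ 494.33 -262.68] yaw 13.7 res 0.24
wrist 13.44940304019238
sq n 172 [ 493.13 -263.72] yaw 14.1 res 0.09
sq n 401 [ 493.33 -263.92] yaw 14.0 res 0.15
top 13.44940304019238
sq n 30 [ 493.25 -261.62] yaw 13.8 res 0.17
sq n 35 [ 493.38 -261.72] yaw 13.0 res 0.18
```

Still centred and square, with lateral force near 0. Continuing.

Request:
step_arm([
  [0,0,0.0001,0.06,1],
  [0,0,0,0.06,1],
  [0,0,0.0001,0.06,1],
  [0,0,0,0.06,1],
  [0,0,0.0001,0.06,1],
  [0,0,0,0.06,1],
  [0,0,0.0001,0.06,1],
])

```text
time: 14.9
tool_pos: [492.9, -262.5, 158.4]
eef_rot: [[0.183, 0.983, 0.001], [0.983, -0.183, -0.0], [0.0, 0.001, -1.0]]
force: [2.0, 0.3, 1.5]
width: 29.1
gripper_force: 60.3
```

```bash
python3 m.py
```

```text
time 14.9
qpos [0.644, 0.336, -0.326, 1.924, 0.135, 0.902, 0.067]
tool_pos [492.911, -262.507, 158.375]
eef_rot [[0.183, 0.983, 0.001], [0.983, -0.183, -0.0], [0.0, 0.001, -1.0]]
force [2.012, 0.265, 1.539]
wrist_torque [0.105, -0.57, 0.103]
width 29.14
gripper_force 60.306
side 79.43652532648765
sq n 96 [ 494.24 -262.72] yaw -9.7 res 0.26
sq n 97 [ 494.31 -262.76] yaw -9.8 res 0.29
wrist 79.43652532648765
sq n 178 [ 492.97 -263.57] yaw -10.3 res 0.09
sq n 403 [ 493.61 -263.99] yaw -10.6 res 0.15
top 79.43652532648765
sq n 37 [ 493.23 -261.72] yaw -10.4 res 0.16
sq n 37 [ 493.21 -261.81] yaw -9.8 res 0.22
```

Request:
step_arm([
  [0,0.0004,0,0,1],
  [0,0,0.0001,0.06,1],
  [0,0,0,0.06,1],
  [0,0,0.0001,0.06,1],
  [0,0,0,0.06,1],
  [0,0,0.0001,0.06,1],
])

```text
time: 15.65
tool_pos: [493.1, -262.6, 158.0]
eef_rot: [[0.465, 0.885, 0.0], [0.885, -0.465, 0.0], [0.0, 0.0, -1.0]]
force: [1.4, 0.5, 1.6]
width: 29.4
gripper_force: 60.4
```

```bash
python3 m.py
```

```text
time 15.65
qpos [0.597, 0.332, -0.269, 1.926, 0.111, 0.898, -0.211]
tool_pos [493.065, -262.644, 157.967]
eef_rot [[0.465, 0.885, 0.0], [0.885, -0.465, 0.0], [0.0, 0.0, -1.0]]
force [1.395, 0.478, 1.562]
wrist_torque [-0.059, -0.564, 0.013]
width 29.42
gripper_force 60.382
side 62.27766156182824
sq n 94 [ 494.11 -262.77] yaw -27.1 res 0.24
sq n 102 [ 494.13 -262.69] yaw -26.8 res 0.33
wrist 62.27766156182824
sq n 174 [ 493.04 -263.5 ] yaw -27.6 res 0.1
sq n 400 [ 493.85 -264.23] yaw -27.8 res 0.15
top 62.27766156182824
sq n 40 [ 493.11 -261.74] yaw -26.2 res 0.2
sq n 33 [ 493.27 -261.86] yaw -27.3 res 0.21
```

Request:
step_arm([
  [0.0002,0.0004,0,0,1],
  [0,0,0.0001,0.06,1],
  [0,0,0,0.06,1],
  [0,0,0.0001,0.06,1],
  [0,0,0,0.06,1],
  [0,0,0.0001,0.06,1],
])

```text
time: 16.4
tool_pos: [493.4, -262.7, 157.6]
eef_rot: [[0.706, 0.708, -0.0], [0.708, -0.706, 0.0], [-0.0, -0.0, -1.0]]
force: [1.0, -0.8, 1.9]
width: 29.3
gripper_force: 60.4
```

```bash
python3 m.py
```

```text
time 16.4
qpos [0.55, 0.328, -0.212, 1.929, 0.087, 0.894, -0.49]
tool_pos [493.384, -262.705, 157.623]
eef_rot [[0.706, 0.708, -0.0], [0.708, -0.706, 0.0], [-0.0, -0.0, -1.0]]
force [0.973, -0.833, 1.91]
wrist_torque [-0.06, -0.431, 0.034]
width 29.326
gripper_force 60.395
side 45.09866792824888
sq n 119 [ 494.32 -262.63] yaw -44.4 res 0.21
sq n 113 [ 494.26 -262.6 ] yaw -44.4 res 0.2
wrist 45.09866792824888
sq n 172 [ 493.28 -263.42] yaw -44.7 res 0.08
sq n 404 [ 493.42 -263.84] yaw -44.7 res 0.16
top 45.09866792824888
sq n 36 [ 493.28 -261.51] yaw -43.7 res 0.19
sq n 29 [ 493.26 -261.67] yaw -44.5 res 0.19
```

Request:
step_arm([
  [0,0.0002,0.0001,0.06,1],
  [0,0,0,0.06,1],
  [0,0,0.0001,0.06,1],
  [0,0,0,0.06,1],
  [0,0,0.0001,0.06,1],
  [0,0,0,0,1],
])

```text
time: 17.15
tool_pos: [493.5, -262.8, 157.3]
eef_rot: [[0.883, 0.47, -0.0], [0.47, -0.883, -0.0], [-0.0, 0.0, -1.0]]
force: [0.7, 0.1, 2.1]
width: 29.3
gripper_force: 60.4
```

```bash
python3 m.py
```

```text
time 17.15
qpos [0.503, 0.325, -0.155, 1.931, 0.064, 0.89, -0.766]
tool_pos [493.519, -262.808, 157.332]
eef_rot [[0.883, 0.47, -0.0], [0.47, -0.883, -0.0], [-0.0, 0.0, -1.0]]
force [0.725, 0.065, 2.057]
wrist_torque [-0.249, -0.314, 0.022]
width 29.27
gripper_force 60.374
side 28.016989295648457
sq n 118 [ 494.3  -262.53] yaw -61.4 res 0.21
sq n 113 [ 494.34 -262.59] yaw -61.7 res 0.23
wrist 28.016989295648457
sq n 186 [ 493.35 -263.23] yaw -61.4 res 0.11
sq n 407 [ 493.34 -263.45] yaw -61.5 res 0.15
top 28.016989295648457
sq n 36 [ 493.24 -261.35] yaw -62.7 res 0.23
sq n 8 [ 493.58 -262.08] yaw -57.0 res 0.38
```

The driver has turned about 94°, so the screw has turned at least 81° even at full backlash. I relax the flats slightly and lift straight off.

Request:
step_arm([
  [0,0,0,-0.05,1],
  [0,0,-0.002,0,1],
  [0,0,-0.003,0,1],
  [0,0,-0.004,0,1],
  [0,0,-0.005,0,1],
  [0,0,-0.01,0,1],
  [0,0,-0.02,0,1],
  [0,0,-0.025,0,1],
  [0,0,-0.025,0,1],
  [0,0,-0.02,0,1],
  [0,0,-0.01,0,1],
  [0,0,0,0,1],
])

```text
time: 18.5
tool_pos: [494.0, -262.9, 282.8]
eef_rot: [[0.859, 0.512, 0.002], [0.512, -0.859, -0.001], [0.001, 0.002, -1.0]]
force: [0.6, 0.0, -2.7]
width: 29.5
gripper_force: 59.9
```

```bash
python3 - <<'E'
from h import *
st()
for n in('side','wrist','top'):
    W=cap(n)[1]; print(n)
    for y in(10,35): sqfit(W,(494,-262.8),9,y,38,45)
W=cap('side')[1]; c=robot.observe()['tool_pos']; y=25; lean(W,np.array(c[:2]),y,c[2]-40,c[2]-3,c[2])
sqfit(W,c[:2],12.9,y,c[2]-118,c[2]-90); sqfit(W,c[:2],15,y,c[2]-38,c[2]-10)
E
```

```text
time 18.5
qpos [0.518, 0.201, -0.167, 1.799, 0.037, 1.143, -0.694]
tool_pos [494.025, -262.87, 282.778]
eef_rot [[0.859, 0.512, 0.002], [0.512, -0.859, -0.001], [0.001, 0.002, -1.0]]
force [0.592, 0.025, -2.692]
wrist_torque [-0.02, -0.015, -0.011]
width 29.502
gripper_force 59.878
side
sq n 50 [ 494.21 -262.44] yaw 33.9 res 0.32
sq n 50 [ 494.26 -262.47] yaw 34.4 res 0.32
wrist
sq n 25 [ 493.55 -263.26] yaw 35.4 res 0.2
sq n 25 [ 493.55 -263.26] yaw 35.4 res 0.2
top
sq n 34 [ 493.79 -261.15] yaw 39.6 res 0.96
sq n 34 [ 493.79 -261.15] yaw 39.6 res 0.96
face 205 n 244 off at top 14.38 lean 0.0071 twist -0.104 rms 0.35
face 295 n 168 off at top 15.4 lean 0.0122 twist -0.065 rms 0.42
sq n 273 [ 493.68 -262.18] yaw 31.3 res 0.23
sq n 357 [ 493.85 -262.12] yaw 31.5 res 0.27
```

The head now reads about 34.5°, which mod 90 means about 88° turned. It is still centred within measurement error. Returning to the stand.

Request:
step_arm([
  [0.009,-0.015,0,0,1],
  [0.018,-0.03,0,0,1],
  [0.018,-0.03,0,0,1],
  [0.018,-0.03,0,0,1],
  [0.018,-0.03,0,0,1],
  [0.018,-0.03,0,0,1],
  [0.018,-0.03,0,0,1],
  [0.018,-0.03,0,0,1],
  [0.018,-0.03,0,0,1],
  [0.018,-0.03,0,0,1],
  [0.018,-0.03,0,0,1],
  [0.018,-0.03,0,0,1],
])

```text
time: 19.9
tool_pos: [494.1, 140.9, 280.5]
eef_rot: [[0.859, 0.512, -0.001], [0.512, -0.859, -0.0], [-0.001, -0.0, -1.0]]
force: [0.1, -0.2, -2.8]
width: 29.1
gripper_force: 59.8
```

Request:
step_arm([
  [0.018,-0.03,0,0,1],
  [0.018,-0.03,0,0,1],
  [0.017,-0.03,0,0,1],
  [0.008,-0.015,0,0,1],
  [0,0,0.02,0,1],
  [0,0,0.03,0,1],
  [0,0,0.02,0,1],
  [0,0,0.01,0,1],
  [0,0,0,0,1],
])

```text
time: 20.8
tool_pos: [492.5, 260.6, 199.8]
eef_rot: [[0.859, 0.512, -0.003], [0.512, -0.859, -0.001], [-0.003, -0.001, -1.0]]
force: [0.4, 0.3, -2.0]
width: 29.7
gripper_force: 59.8
```

```bash
python3 - <<'E'
from h import *
st()
s=robot.observe(); c=np.array(s['tool_pos'])
for n in('side','wrist','top'):
    W=cap(n)[1]; print(n)
    sqfit(W,c[:2],12.9,31,c[2]-118,c[2]-90); sqfit(W,c[:2],15,31,c[2]-38,c[2]-10)
    P=W[np.isfinite(W[...,2])]; q=P[(abs(P[:,0]-494)<60)&(abs(P[:,1]-213)<120)&(P[:,2]>45)&(P[:,2]<54)]
    r=cv2.minAreaRect(q[:,:2].astype(np.float32)); print(len(q),r, np.median(q[:,2]))
E
```

```text
time 20.8
qpos [-0.153, 0.315, -0.539, 1.876, 0.189, 1.004, -1.806]
tool_pos [492.517, 260.614, 199.794]
eef_rot [[0.859, 0.512, -0.003], [0.512, -0.859, -0.001], [-0.003, -0.001, -1.0]]
force [0.398, 0.342, -1.993]
wrist_torque [-0.013, 0.022, -0.009]
width 29.693
gripper_force 59.823
side
sq n 186 [493.38 260.47] yaw 31.0 res 0.74
sq n 242 [493.63 260.38] yaw 31.2 res 0.62
1600 ((495.8289489746094, 211.681640625), (80.69126892089844, 183.8330535888672), 3.6587350368499756) 49.22588420934652
wrist
sq n 262 [492.72 260.44] yaw 31.2 res 0.1
sq n 824 [492.73 260.4 ] yaw 31.5 res 0.15
10148 ((494.6767883300781, 212.00204467773438), (80.33201599121094, 180.78858947753906), 3.7216546535491943) 50.00126451490474
top
sq n 71 [493.41 262.55] yaw 31.3 res 0.21
sq n 73 [493.39 262.41] yaw 30.7 res 0.17
2070 ((494.7290954589844, 214.09194946289062), (80.24152374267578, 180.62368774414062), 3.7269861698150635) 49.63832949299964
```

The pocket is (-1.3,+1.4) mm from the socket axis, consistent across all three cameras. I correct and lower.

Request:
step_arm([
  [-0.0004,-0.0019,0.01,0,1],
  [0,0,0.01,0,1],
  [0,0,0.006,0,1],
  [0,0,0.006,0,1],
  [0,0,0.006,0,1],
  [0,0,0.006,0,1],
  [0,0,0.006,0,1],
  [0,0,0,0,1],
])

```text
time: 21.75
tool_pos: [491.6, 262.2, 150.5]
eef_rot: [[0.859, 0.512, -0.001], [0.512, -0.859, -0.0], [-0.001, -0.0, -1.0]]
force: [-0.6, 0.0, -2.5]
width: 29.6
gripper_force: 60.0
```

Request:
step_arm([
  [0,0,0.005,0,1],
  [0,0,0.005,0,1],
  [0,0,0.004,0,1],
  [0,0,0.002,0,1],
  [0,0,0.001,0,1],
  [0,0,0,0,1],
])

```text
time: 22.35
tool_pos: [491.9, 262.5, 134.3]
eef_rot: [[0.859, 0.512, -0.0], [0.512, -0.859, 0.0], [-0.0, -0.0, -1.0]]
force: [-0.4, -0.7, -3.7]
width: 29.3
gripper_force: 60.0
```

Request:
step_arm([
  [0,0,0.001,0,1],
  [0,0,0.001,0,1],
  [0,0,0,0,1],
])

```text
time: 22.65
tool_pos: [491.9, 262.4, 132.3]
eef_rot: [[0.859, 0.512, -0.0], [0.512, -0.859, 0.0], [0.0, -0.0, -1.0]]
force: [-1.3, 0.5, -2.7]
width: 29.7
gripper_force: 60.0
```

Request:
step_arm([
  [0,0,0.001,0,1],
  [0,0,0.001,0,1],
  [0,0,0.0005,0,1],
  [0,0,0,0,1],
])

```text
time: 23.05
tool_pos: [491.9, 262.4, 129.8]
eef_rot: [[0.859, 0.512, -0.0], [0.512, -0.859, 0.0], [-0.0, -0.0, -1.0]]
force: [0.2, -0.0, -1.8]
width: 29.5
gripper_force: 60.0
```

Request:
step_arm([
  [0,0,0.0005,0,1],
  [0,0,0.0005,0,1],
  [0,0,0,0,1],
])

```text
time: 23.35
tool_pos: [492.1, 262.6, 129.2]
eef_rot: [[0.859, 0.512, 0.0], [0.512, -0.859, 0.0], [0.0, 0.0, -1.0]]
force: [-1.0, -0.3, 3.5]
width: 29.4
gripper_force: 60.8
```

It's on the floor of the pocket. Releasing and rising.

Request:
step_arm([
  [0,0,0,0,0.3],
  [0,0,0,0,0.1],
  [0,0,0,0,-0.2],
  [0,0,0,0,-0.6],
  [0,0,0,0,-1],
  [0,0,0,0,-1],
  [0,0,0,0,-1],
  [0,0,0,0,-1],
])

```text
time: 24.15
tool_pos: [491.9, 262.5, 128.9]
eef_rot: [[0.859, 0.512, 0.0], [0.512, -0.859, 0.0], [0.0, -0.0, -1.0]]
force: [0.9, -0.2, 0.6]
width: 85.6
gripper_force: 0.0
```

Request:
step_arm([
  [0,0,-0.01,0,-1],
  [0,0,-0.02,0,-1],
  [0,0,-0.03,0,-1],
  [0,0,-0.03,0,-1],
  [0,0,-0.03,0,-1],
  [0,0,-0.02,0,-1],
  [0,0,-0.01,0,-1],
  [0,0,0,0,-1],
])

```text
time: 24.95
tool_pos: [492.3, 262.7, 280.2]
eef_rot: [[0.859, 0.512, 0.002], [0.512, -0.859, 0.001], [0.002, 0.0, -1.0]]
force: [-0.4, -0.3, -0.0]
width: 85.5
gripper_force: 0.0
```

```bash
python3 - <<'E'
from h import *
st()
im,W,K,R,t=cap('wrist'); save('end.png',im); sqfit(W,(492,262.5),15,31,95,172); lean(W,np.array([492,262.5]),31,95,174,178)
P=W[np.isfinite(W[...,2])]; q=P[(P[:,2]>172)&(P[:,2]<190)&(abs(P[:,0]-492)<40)&(abs(P[:,1]-263)<40)]
if len(q): print(len(q),np.median(q,0).round(1),cv2.minAreaRect(q[:,:2].astype(np.float32)))
W=cap('side')[1]; lean(W,np.array([492,262.5]),31,95,174,178); P=W[np.isfinite(W[...,2])]
for n,c,a,b in(('small',(497.5,162),118,135),('spool',(403,25),30,42),('cup',(765,-3),76,95)):
    q=P[(np.hypot(P[:,0]-c[0],P[:,1]-c[1])<50)&(P[:,2]>a)&(P[:,2]<b)]; print(n,len(q),cv2.minAreaRect(q[:,:2].astype(np.float32)) if len(q)>5 else '')
E
```

```text
time 24.95
qpos [-0.133, 0.236, -0.554, 1.787, 0.136, 1.154, -1.763]
tool_pos [492.304, 262.744, 280.227]
eef_rot [[0.859, 0.512, 0.002], [0.512, -0.859, 0.001], [0.002, 0.0, -1.0]]
force [-0.438, -0.301, -0.04]
wrist_torque [0.002, -0.053, 0.048]
width 85.486
gripper_force 0.0
sq n 521 [491.58 262.44] yaw 31.5 res 0.11
face 31 n 483 off at top 14.6 lean -0.0009 twist -0.008 rms 0.14
1449 [493.3 262.5 178.1] ((491.9545593261719, 262.0101318359375), (30.381147384643555, 29.929447174072266), 30.616512298583984)
face 211 n 227 off at top 13.72 lean -0.0042 twist 0.002 rms 0.68
face 301 n 308 off at top 15.2 lean -0.0055 twist 0.005 rms 0.95
small 125 ((498.888916015625, 161.25582885742188), (24.605527877807617, 21.8413143157959), 84.02354431152344)
spool 578 ((403.6477355957031, 24.56468963623047), (54.39362335205078, 53.19186019897461), 62.575870513916016)
cup 338 ((765.3291625976562, -3.8602066040039062), (70.88261413574219, 70.63465881347656), 89.16089630126953)
```

View pics/end.png

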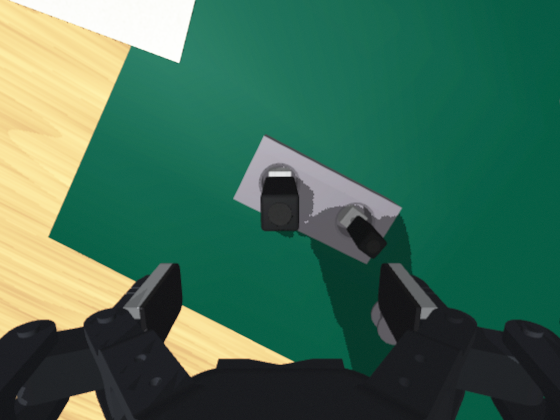

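The larger driver (280,212) stands upright and free in its own pocket. The small driver (370,240) is in place, and the spool and cup haven't moved. Handing in.

```bash
python3 -c "
from station import robot
print(robot.job_done())"
```

```text
the job is handed in; nothing more can be done
None
```

The job is handed in: the socket was fully seated before turning, the screw was turned about 88° clockwise, and the larger driver is back upright and released in its own pocket, with the small driver, spool and cup not moved.

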